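Turn a bound book over on the stepped stand

TASK

The book on the lower step of the plywood stand lies front cover down. Tip it up on its spine against the riser of the upper step and on over, so that it comes to lie front cover up on the upper step, then slide it back square against the rear rail. Leave the paste jar and the pile of books beside the stand where they are.

Things in the scene. Friction and masses are not known exactly. Their poses are not given: they have to be found in the camera images.
- stand: Fixed plywood stand with two steps, 250 mm wide (y). Origin at table level under the middle of the riser, the upright face between the steps; x is level, from the lower to the upper step, roughly to the robot's left; z up. Lower step: x -100 to 0 mm, top 28 mm above the table. Upper step: x 0 to 140, top 46 mm high (riser 18 mm). Rear rail: x 140 to 157, top 64 mm high.
- book: Closed stiff black hard-cover book, 120 (x) by 170 (y) by 28 mm thick, about 0.45 kg. Brass border and ornament on the front cover. Origin in the middle of the front cover's outer face; x points to the spine, z through the book to the back cover: z is up at the start, down when turned over. Starts on the lower step, spine 8 to 30 mm short of the riser and roughly parallel to it.
- fore_edge (a point): Middle of the book's fore-edge (opposite the spine), on the front cover's outer face: 60 mm from the book's origin along its -x. At the start this edge juts 25 mm or more past the lower step, to the robot's right, 28 mm above the table with nothing under it; 20 mm still jut out once the spine meets the riser.
- riser_top (a point): Middle of the top front edge of the riser, 46 mm above the stand's origin. A book pushed over this edge may not land flat by itself: it can slide back and come to lean across the edge, spine down on the lower step 40 to 60 mm short of the riser, fore-edge up over the upper step. Pushing the spine end on towards the riser then makes it topple flat and slide in.
- paste_jar: Clear paste jar with a white lid, 72 mm across, 100 mm tall, standing on the table beside the stand, on the side away from the robot. Origin in the middle of its underside, z up.
- pile: Pile of three like books, about 125 by 175 mm, 84 mm high, on the table beyond the rear rail, left of the stand as the robot sees it. Origin in the middle of its underside, z up.
Mind the look-alikes: they are no part of the job. What is meant by the book is not pink or red, and is the larger of those in its own colour.

How it is judged:
By the outcome, as a careful person would: the job done as asked, in the order asked, and still so for the second after the job is handed in, with the robot touching nothing.
It also fails if it takes over 58 s, if anything falls off the work surface, if the arm or the gripper's body presses on something with over 40 N, if the wrist force passes 120 N, or if a joint passes its speed limit or range.

ROBOT

A 6-joint arm with a two-finger parallel gripper is mounted at the origin on the work surface. World frame = base frame: x ahead of the robot, y to its left, z up, the work surface at z = 0. Lengths are in m, angles in rad, forces in N, time in s.
With the tool pointing down it reaches from about 0.325 to 0.875 m from the base axis. Payload 4.4 kg.
Tool frame: the origin (TCP) lies between the finger pads; the fingertips stand 25 mm ahead of it and the grasp point (between the pads) lies 6 mm ahead of it; z points along the fingers, y is the line along which they close (so a half turn about z gives the same grasp; the last joint's range is limited). The gripper opens to 85 mm and grips with 20 to 120 N. Pads are 22 mm wide; open, the fingers measure 114 mm over their backs; the gripper's body (76 mm by 85 mm) begins 54 mm behind the grasp point. The pads swing forward as they close: fully open they stand 13 mm farther back than shut.
Start: joints at [1.169, 0.207, 1.542, -0, 1.393, -0.15], TCP at [0.143, 0.557, 0.228] pointing down, gripper open.
Joint ranges: [-2.73, 2.73], [-0.86, 2.22], [0.23, 2.46], [-1.11, 4.25], [0.08, 2.63], [-2.82, 2.82]. Speed limits (rad/s): [2.79, 2.79, 3.14, 3.14, 3.14, 3.14].

INTERFACE

Orientations are given as a rotation vector (axis times angle).
In Python, from station import ctrl, viewer, finder gives the robot as it stands. The module is installed in compiled form; this text tells all that it offers.
- The arm moves only by the tool drive_tool, never from a script. Its argument "rows" is a list of rows, each an object of numbers: "tx", "ty", "tz": the shift along the tool's x, y, z in mm; "ax", "ay", "az": the turn, a rotation vector about the tool's x, y, z in degrees. A call has 1 to 10 rows; each row is the pose to reach, as a shift and turn from the pose commanded when the call began, along the tool's axes at that moment; what a row does not reach only later rows make up. A row lasts 1/12 s, in which the tool goes at most 41.7 mm and 7.16 degrees, less where a joint would pass 70% of its speed; a pose out of reach is approached as far as the arm can. A call with a gripper value outside its range is refused whole. "jaw" is the opening, from 0 (shut) to 1 (fully open), set as the call begins (left out, the last holds). The fingers move at their own pace and stop on an object; "grip_force" is the grip in N (left out, the last holds). Time passes only in rows, so rows that repeat a pose let the fingers close. It gives the time, the measured TCP pose, the force, the opening and the grip force at its end, in the units of the state.
- ctrl.read_state(): the state, without advancing time (a new reading comes with each control period).
- viewer.get_image(name): name is "scene" or "top" or "wrist"; returns the picture (384x512x3 uint8, red, green, blue); there is no depth.
- viewer.camera_info(name): a dict with "fx", "fy", "cx", "cy" (pixels), "position" and "rotation" of the camera in the world. Camera axes: x right, y down, z forward; pixel columns grow to the right and rows downward; lengths in m; the calibration is good to about 2 mm. The wrist camera is an equidistant fisheye: a pixel r from the principal point sees the ray r / f radians off the axis. A picture is of the moment at which its call begins: read the wrist's pose just before it. camera_info takes no time and is no camera call; for the wrist camera it gives the pose at the moment of the call.
- ctrl.sign_off(): hands the job in; it is judged then, once.
Trained networks look in the newest picture that a camera, given by its name, has taken for a name from the list of things; names that differ only in an ending like _2 or _b are one class to them, and where a whole thing is asked for, a point or a joint stands for the part that bears it (a point fixed in the world has none). Each returns a list of dicts, best first, with "score" (0 to 1); they miss things now and then, are a little off and sometimes report something else, mostly with a low value. They report only what shows in the picture. A call takes as long as a camera call. They do not tell look-alikes from the thing itself.
- finder.outline_of(camera, label): "region" (384x512 bool, what is visible of it) and "box" ([centre column, centre row, width, height] in pixels, round what is visible of it).
The state is a dict: "clock": time; "joints": joint angles; "dq": joint speeds; "effort": joint torques, N m; "tool_pos": TCP position; "orientation": TCP orientation; "force": force on the tool from outside, world axes, zero at the start; "moment": the same for the moment, N m; "opening": opening from 0.0 (shut) to 1.0 (fully open); "grip_force": force on a finger pad.
Only numpy, scipy, OpenCV 4.12 (cv2) and the standard library are available. Lean on these libraries where they do the work, as an engineer would, in place of code of your own. Each camera call takes 0.05 s, during which the arm holds its last target. There are 200 camera calls.

## Working session

There is one attempt and no reset: what is moved stays moved. The work goes in short steps, Python scripts to look and compute and a tool call to move; the robot and the scene stay as the last step left them, time stands still between calls to the robot, and variables do not carry over. Pictures are saved under pics/ and viewed, at most 10 in all, crops included, and the job is handed in when it is done.

Besides the shell and the picture viewer there is one more tool, called after ">>>" in YAML: its name, and indented under it one key for each argument. drive_tool: Moves the arm, as the interface text tells. Its arguments: {"type":"object","properties":{"rows":{"type":"array"},"jaw":{"type":"number"},"grip_force":{"type":"number"}},"required":["rows"]}

```bash
mkdir -p pics; cat > h.py <<'E'
import numpy as np, cv2
from scipy.spatial.transform import Rotation as R
from station import ctrl, viewer, finder
def snap(n,f):
    im=viewer.get_image(n); cv2.imwrite('pics/'+f,cv2.cvtColor(im,cv2.COLOR_RGB2BGR)); return im
def ray(n,u,v):
    c=viewer.camera_info(n); d=np.array([(u-c['cx'])/c['fx'],(v-c['cy'])/c['fy'],1.])
    rot=np.array(c['rotation']); rot=rot if rot.shape==(3,3) else R.from_rotvec(rot).as_matrix()
    return np.array(c['position']),rot@d
def atz(n,u,v,z):
    p,d=ray(n,u,v); return p+d*(z-p[2])/d[2]
def proj(n,X):
    c=viewer.camera_info(n); rot=np.array(c['rotation']); q=rot.T@(np.array(X)-c['position'])
    return q[0]/q[2]*c['fx']+c['cx'],q[1]/q[2]*c['fy']+c['cy']
E
python3 - <<'E'
from h import *
a=snap('top','t0.png'); b=snap('scene','s0.png')
cv2.imwrite('pics/both.png',cv2.cvtColor(np.vstack([a,b]),cv2.COLOR_RGB2BGR)[:, :])
for n in('top','scene'):
    print(n,viewer.camera_info(n))
s=ctrl.read_state(); print(s['tool_pos'],s['orientation'],s['clock'])
for l in('book','stand','pile','paste_jar'):
    for r in finder.outline_of('top',l)[:4]:
        m=r['region'].astype(np.uint8); cs=max(cv2.findContours(m,0,2)[0],key=cv2.contourArea)
        print(l,round(r['score'],2),np.round(r['box']),np.round(cv2.boxPoints(cv2.minAreaRect(cs))).tolist())
E
```

```text
top {'fx': 374.24353629327703, 'fy': 374.24353629327703, 'cx': 259.21657582801527, 'cy': 194.69677379215898, 'position': array([0.41850602, 0.00750434, 1.14070732]), 'rotation': array([-2.17935142,  2.11534966, -0.14426116])}
scene {'fx': 420.5298020373667, 'fy': 420.5298020373667, 'cx': 246.2295264157804, 'cy': 190.02355450329824, 'position': array([0.90141484, 0.57957996, 1.04261344]), 'rotation': array([-0.73699428, -2.75568703,  0.85454396])}
[0.14296167 0.55620576 0.22721713] [-0.39434283 -3.1161581   0.00319086] 0.1
book 0.82 [310. 229.  50.  61.] [[284.0, 254.0], [293.0, 196.0], [335.0, 203.0], [326.0, 261.0]]
book 0.59 [364. 282.  52.  46.] [[334.0, 279.0], [372.0, 256.0], [390.0, 285.0], [352.0, 308.0]]
book 0.59 [394. 220.  46.  48.] [[366.0, 219.0], [385.0, 196.0], [419.0, 222.0], [400.0, 246.0]]
book 0.58 [250. 138.  69.  59.] [[214.0, 139.0], [259.0, 104.0], [283.0, 135.0], [239.0, 170.0]]
stand 0.81 [273. 224.  98.  95.] [[225.0, 263.0], [234.0, 177.0], [322.0, 187.0], [312.0, 272.0]]
pile 0.89 [194. 211.  55.  67.] [[163.0, 235.0], [179.0, 176.0], [223.0, 188.0], [207.0, 247.0]]
paste_jar 0.82 [320. 162.  28.  33.] [[302.0, 166.0], [323.0, 145.0], [339.0, 161.0], [318.0, 182.0]]
```

View pics/t0.png

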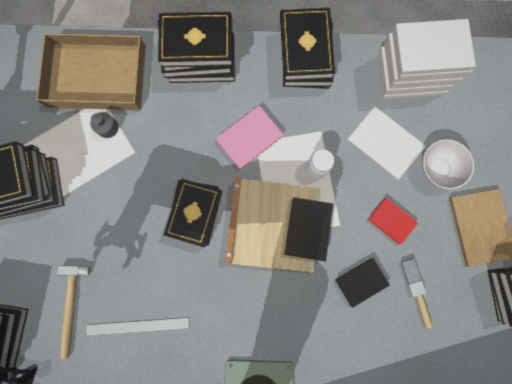

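View pics/s0.png

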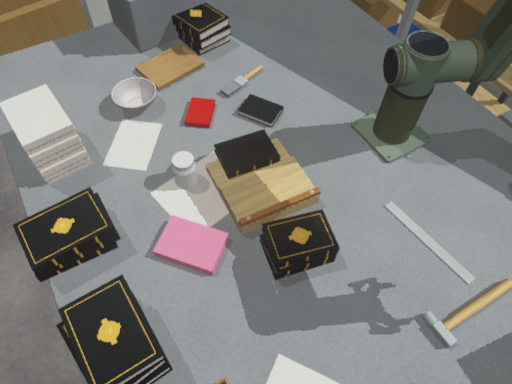

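The book meant is the large black one on the stand's lower step (top 310,229). The small black one at (362,282), red (394,220) and pink (250,138) are look-alikes, and the other black books are piles. I'll confirm this in a crop and compute the poses.

```bash
python3 - <<'E'
from h import *
im=cv2.imread('pics/t0.png'); cv2.imwrite('pics/c0.png',cv2.resize(im[165:310,155:355],None,fx=4,fy=4,interpolation=2)) 
import h
def R3(n):
    return R.from_rotvec(viewer.camera_info(n)['rotation']).as_matrix()
print('book top z.056'); B=[atz('top',*p,.056) for p in ((284,254),(293,196),(335,203),(326,261))]; print(np.round(B,3))
print('stand upper'); print(np.round([atz('top',*p,z) for p,z in (((225,263),.064),((234,177),.064),((322,187),.028),((312,272),.028))],3))
print('pile',np.round(atz('top',194,211,.084),3),'jar',np.round(atz('top',321,160,.1),3),'small',np.round(atz('top',362,282,.02),3))
E
```

```text
book top z.056
[[ 0.4   -0.062  0.056]
 [ 0.569 -0.084  0.056]
 [ 0.552 -0.207  0.056]
 [ 0.384 -0.182  0.056]]
stand upper
[[ 0.37   0.106  0.064]
 [ 0.619  0.09   0.064]
 [ 0.603 -0.173  0.028]
 [ 0.351 -0.146  0.028]]
pile [0.514 0.198 0.084] jar [ 0.668 -0.158  0.1  ] small [ 0.326 -0.294  0.02 ]
```

View pics/c0.png

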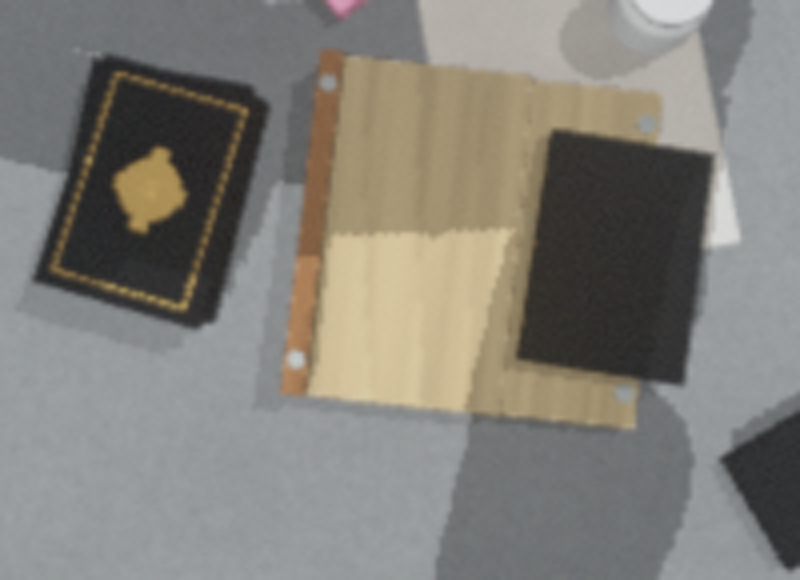

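>>> drive_tool:
  rows:
    - {"tz": -60,"ax": 20}
    - {"tz": -60,"ax": 20}
    - {"tz": -60,"ax": 20}
  jaw: 0.5

```text
validation failed for argument at $.ro...
```

The crop shows the book with its spine corners at (552,132) and (518,358), the riser line at about x=530 to 505 and the fore-edge jutting past the step to the right. That matches the description. The move call was refused, so I'll retry it with all fields given.

>>> drive_tool:
  rows:
    - {"tx": 0,"ty": 0,"tz": -60,"ax": 20,"ay": 0,"az": 0}
    - {"tx": 0,"ty": 0,"tz": -60,"ax": 20,"ay": 0,"az": 0}
    - {"tx": 0,"ty": 0,"tz": -60,"ax": 20,"ay": 0,"az": 0}
    - {"tx": 0,"ty": 0,"tz": -60,"ax": 20,"ay": 0,"az": 0}
  jaw: 0.5

```text
clock: 0.63
tool_pos: [0.1442, 0.5591, 0.2848]
orientation: [-0.383, -3.025, 0.543]
force: [0.5, -0.0, -2.2]
opening: 0.498
grip_force: 0.0
```

```bash
python3 - <<'E'
from h import *
import json
s=ctrl.read_state(); print({k:np.round(v,3).tolist() for k,v in s.items()})
json.dump([[list(map(float,s['joints'])),list(map(float,s['tool_pos'])),list(map(float,s['orientation']))]],open('k.json','w'))
E
```

```text
{'clock': 0.633, 'joints': [1.193, 0.424, 1.185, -0.046, 1.884, -0.133], 'dq': [-0.002, -0.07, 0.141, 0.012, -0.096, -0.005], 'effort': [0.842, -55.831, -35.55, -0.22, 2.392, 0.021], 'tool_pos': [0.144, 0.559, 0.285], 'orientation': [-0.383, -3.025, 0.543], 'force': [0.469, -0.019, -2.242], 'moment': [0.188, -0.052, -0.044], 'grip_force': 0.0, 'opening': 0.498}
```

```bash
cat >> h.py <<'E'
import json
def log():
    s=ctrl.read_state(); K=json.load(open('k.json')); K.append([list(map(float,s[k])) for k in('joints','tool_pos','orientation')]); json.dump(K,open('k.json','w')); return s
def ori(yaw,pitch):
    # tool x = -(cos yaw, sin yaw) horizontal; pitch deg: 0 = pointing down, 90 = pointing toward +y(stand x), -90 = -y
    a=np.deg2rad(yaw); c=np.array([np.cos(a),np.sin(a),0]); l=np.array([-c[1],c[0],0]); p=np.deg2rad(pitch)
    z=np.sin(p)*l-np.cos(p)*np.array([0,0,1]); x=-c; return np.column_stack([x,np.cross(z,x),z])
def to(P,yaw,pitch,base=None):
    s=ctrl.read_state(); p,r=(s['tool_pos'],R.from_rotvec(s['orientation']).as_matrix()) if base is None else (base[0],ori(*base[1:]))
    T=ori(yaw,pitch); d=r.T@(np.array(P)-p)*1000; a=np.rad2deg(R.from_matrix(r.T@T).as_rotvec())
    print('t',np.round(d,1),'a',np.round(a,1))
E
python3 - <<'E'
from h import *
for q,p,o in json.load(open('k.json')):
    M=R.from_euler('ZYZYZ',[q[0],q[1]+q[2],q[3],q[4],q[5]]).as_matrix(); A=R.from_rotvec(o).as_matrix(); print(np.round(M.T@A,3))
to((.44,-.32,.22),-7,0)
E
```

```text
Traceback (most recent call last):
  File "scipy/spatial/transform/_rotation.pyx", line 1413, in scipy.spatial.transform._rotation.Rotation.from_euler
ValueError: Expected axis specification to be a non-empty string of upto 3 characters, got ZYZYZ
```

```bash
python3 - <<'E'
from h import *
for q,p,o in json.load(open('k.json')):
    M=(R.from_euler('ZYZ',[q[0],q[1]+q[2],q[3]])*R.from_euler('YZ',[q[4],q[5]])).as_matrix(); A=R.from_rotvec(o).as_matrix(); print(np.round(M.T@A,3))
to((.44,-.32,.22),-7,0)
E
```

```text
[[ 0. -1. -0.]
 [ 1.  0. -0.]
 [ 0. -0.  1.]]
t [-505.6 -706.7  331. ] a [-20.3  -1.3  -7.3]
```

>>> drive_tool:
  rows:
    - {"tx": -505,"ty": -707,"tz": 330,"ax": 0,"ay": 0,"az": 0}
    - {"tx": -505,"ty": -707,"tz": 330,"ax": 0,"ay": 0,"az": 0}
    - {"tx": -505,"ty": -707,"tz": 330,"ax": 0,"ay": 0,"az": 0}
    - {"tx": -505,"ty": -707,"tz": 330,"ax": 0,"ay": 0,"az": 0}
    - {"tx": -505,"ty": -707,"tz": 330,"ax": 0,"ay": 0,"az": 0}
    - {"tx": -505,"ty": -707,"tz": 330,"ax": 0,"ay": 0,"az": 0}
    - {"tx": -505,"ty": -707,"tz": 330,"ax": 0,"ay": 0,"az": 0}
    - {"tx": -505,"ty": -707,"tz": 330,"ax": 0,"ay": 0,"az": 0}

```text
clock: 1.3
tool_pos: [0.249, 0.2396, 0.2634]
orientation: [-0.382, -3.029, 0.533]
force: [0.1, -0.5, 0.2]
opening: 0.503
grip_force: 0.0
```

```bash
python3 - <<'E'
from h import *
s=log(); print(s['clock'],s['joints'],s['tool_pos'])
to((.44,-.32,.22),-7,0)
E
```

```text
1.3 [ 0.70016041 -0.09927475  1.82942917 -0.20158535  1.69559871 -0.61621762] [0.24899475 0.23964137 0.26339419]
t [-323.9 -450.2  209.7] a [-19.9  -1.2  -7.3]
```

>>> drive_tool:
  rows:
    - {"tx": -324,"ty": -450,"tz": 210,"ax": -20,"ay": -1,"az": -7}
    - {"tx": -324,"ty": -450,"tz": 210,"ax": -20,"ay": -1,"az": -7}
    - {"tx": -324,"ty": -450,"tz": 210,"ax": -20,"ay": -1,"az": -7}
    - {"tx": -324,"ty": -450,"tz": 210,"ax": -20,"ay": -1,"az": -7}
    - {"tx": -324,"ty": -450,"tz": 210,"ax": -20,"ay": -1,"az": -7}
    - {"tx": -324,"ty": -450,"tz": 210,"ax": -20,"ay": -1,"az": -7}
    - {"tx": -324,"ty": -450,"tz": 210,"ax": -20,"ay": -1,"az": -7}
    - {"tx": -324,"ty": -450,"tz": 210,"ax": -20,"ay": -1,"az": -7}
    - {"tx": -324,"ty": -450,"tz": 210,"ax": -20,"ay": -1,"az": -7}
    - {"tx": -324,"ty": -450,"tz": 210,"ax": -20,"ay": -1,"az": -7}

```text
clock: 2.13
tool_pos: [0.3737, -0.1261, 0.2354]
orientation: [-0.205, -3.133, -0.001]
force: [0.6, 0.8, 0.2]
opening: 0.495
grip_force: 0.0
```

```bash
python3 - <<'E'
from h import *
s=log(); print(s['clock'],s['joints'],s['tool_pos'])
to((.44,-.32,.22),-7,40)
E
```

```text
2.1333 [-5.45325607e-01 -2.04179097e-01  1.93783291e+00 -5.91712820e-04
  1.40978591e+00 -1.98556155e+00] [ 0.37367612 -0.12610064  0.23538995]
t [ -91.  -183.6   15.2] a [-40.    0.1  -0.5]
```

>>> drive_tool:
  rows:
    - {"tx": -90,"ty": -184,"tz": 15,"ax": -40,"ay": 0,"az": 0}
    - {"tx": -90,"ty": -184,"tz": 15,"ax": -40,"ay": 0,"az": 0}
    - {"tx": -90,"ty": -184,"tz": 15,"ax": -40,"ay": 0,"az": 0}
    - {"tx": -90,"ty": -184,"tz": 15,"ax": -40,"ay": 0,"az": 0}
    - {"tx": -90,"ty": -184,"tz": 15,"ax": -40,"ay": 0,"az": 0}
    - {"tx": -90,"ty": -184,"tz": 15,"ax": -40,"ay": 0,"az": 0}

```text
clock: 2.63
tool_pos: [0.439, -0.3254, 0.2126]
orientation: [0.204, 2.904, 1.07]
force: [-1.1, 0.7, -2.0]
opening: 0.5
grip_force: 0.0
```

```bash
cat > fk.py <<'E'
from h import *
from scipy.optimize import least_squares
def fk(q,k):
    a1,d1,L2,e3,L3,y,d6=k
    A=R.from_euler('z',q[0]); B=A*R.from_euler('y',q[1]); C=B*R.from_euler('y',q[2]); W=C*R.from_euler('z',q[3])*R.from_euler('y',q[4])
    return A.apply([a1,y,d1])+B.apply([0,0,L2])+C.apply([e3,0,L3])+W.apply([0,0,d6]), W*R.from_euler('z',q[5]+np.pi/2)
LO=np.array([-2.73,-.86,.23,-1.11,.08,-2.82]);HI=np.array([2.73,2.22,2.46,4.25,2.63,2.82])
def fit():
    K=json.load(open('k.json')); f=lambda k:np.concatenate([fk(q,k)[0]-p for q,p,o in K])
    r=least_squares(f,[0,.3,.3,0,.3,.08,.2]); return r.x,np.abs(r.fun).max()
def ik(k,P,yaw,pitch,q0):
    T=R.from_matrix(ori(yaw,pitch))
    def f(q):
        p,r=fk(q,k); return np.r_[(p-P)*5,(T.inv()*r).as_rotvec()]
    r=least_squares(f,np.clip(q0,LO+.01,HI-.01),bounds=(LO,HI)); return r.x,np.abs(r.fun).max()
E
python3 - <<'E'
from fk import *
s=log(); q=s['joints']; print(s['clock'],q,s['tool_pos'])
k,e=fit(); print(k,e)
# sweep: pivot at riser; book axis 82deg
for yaw in(-8,-4):
  for P,pt in (((.468,-.2,.043),80),((.476,-.16,.11),45),((.478,-.07,.15),0),((.486,.0,.14),-30),((.486,.05,.12),-60)):
    x,er=ik(k,P,yaw,pt,q); print(yaw,pt,np.round(x,2),round(er,3)); q=x
E
```

```text
2.6333 [-1.03855393  0.48681229  1.36592709  0.42743647  1.8546086  -2.46833495] [ 0.43902665 -0.32543769  0.21262674]
[-4.26917868e-09  2.82699995e-01  4.54999998e-01  9.40999943e-02
  4.99600003e-01  8.61999998e-02  3.18999998e-01] 1.2951180128339956e-09
-8 80 [-1.01  1.01  1.38  0.76  1.97 -2.64] 0.0
-8 45 [-0.86  0.48  1.66  0.56  1.58 -2.46] 0.0
-8 0 [-0.32  0.09  1.84  0.    1.2  -1.76] 0.0
-8 -30 [ 0.14  0.26  1.77 -0.52  1.31 -1.1 ] 0.0
-8 -60 [ 0.41  0.62  1.59 -0.83  1.64 -0.76] 0.0
-4 80 [-0.98  1.03  1.33  0.73  2.01 -2.64] 0.0
-4 45 [-0.84  0.51  1.62  0.53  1.61 -2.49] 0.0
-4 0 [-0.32  0.09  1.84 -0.    1.2  -1.83] 0.0
-4 -30 [ 0.14  0.24  1.79 -0.54  1.27 -1.15] 0.0
-4 -60 [ 0.43  0.6   1.63 -0.86  1.59 -0.77] 0.0
```

```bash
python3 - <<'E'
from h import *
to((.458,-.270,.1),-8,80)
to((.458,-.270,.046),-8,80)
print(viewer.camera_info('wrist'))
E
```

```text
t [-12.1 -29.2 123. ] a [-39.6  -0.3  -0.3]
t [-12.5 -64.2 164.1] a [-39.6  -0.3  -0.3]
{'fx': 297.3186396354542, 'fy': 297.3186396354542, 'cx': 251.8265256414987, 'cy': 190.73557032986074, 'position': array([ 0.36133077, -0.41035087,  0.32362669]), 'rotation': array([-2.12437533, -1.66951701, -0.98294466])}
```

>>> drive_tool:
  rows:
    - {"tx": -12,"ty": -29,"tz": 123,"ax": -39.6,"ay": 0,"az": 0}
    - {"tx": -12,"ty": -29,"tz": 123,"ax": -39.6,"ay": 0,"az": 0}
    - {"tx": -12,"ty": -29,"tz": 123,"ax": -39.6,"ay": 0,"az": 0}
    - {"tx": -12,"ty": -29,"tz": 123,"ax": -39.6,"ay": 0,"az": 0}
    - {"tx": -12,"ty": -29,"tz": 123,"ax": -39.6,"ay": 0,"az": 0}
    - {"tx": -12,"ty": -29,"tz": 123,"ax": -39.6,"ay": 0,"az": 0}
    - {"tx": -12.5,"ty": -64,"tz": 164,"ax": -39.6,"ay": 0,"az": 0}
    - {"tx": -12.5,"ty": -64,"tz": 164,"ax": -39.6,"ay": 0,"az": 0}
    - {"tx": -12.5,"ty": -64,"tz": 164,"ax": -39.6,"ay": 0,"az": 0}
    - {"tx": -12.5,"ty": -64,"tz": 164,"ax": -39.6,"ay": 0,"az": 0}
  jaw: 0.52

```text
clock: 3.47
tool_pos: [0.4584, -0.263, 0.0531]
orientation: [0.157, 2.348, 1.96]
force: [0.7, 0.0, -0.2]
opening: 0.515
grip_force: 0.0
```

```bash
python3 - <<'E'
from h import *
s=ctrl.read_state(); print(s['clock'],s['tool_pos'],s['force'],s['opening'])
to((.467,-.2025,.046),-8,80)
a=viewer.get_image('wrist'); b=viewer.get_image('scene'); c=cv2.resize(b[100:240,170:390],(512,326))
cv2.imwrite('pics/w1.png',cv2.cvtColor(np.vstack([a,c]),cv2.COLOR_RGB2BGR)[:,:][:600 if 0 else None]); im=cv2.imread('pics/w1.png'); cv2.imwrite('pics/w1.png',cv2.resize(im,None,fx=.84,fy=.84))
E
```

```text
3.4667 [ 0.4583598  -0.26302486  0.05305344] [ 0.7205089   0.04977983 -0.18977535] 0.5146791502941911
t [-0.8  4.  61.4] a [-0.3 -0.6 -0.2]
```

View pics/w1.png

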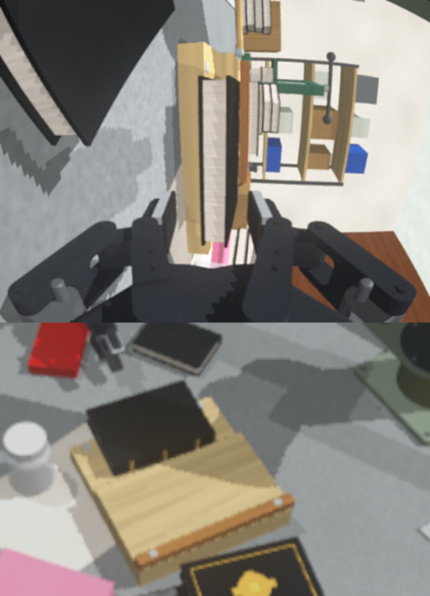

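The wrist view shows the fingers (at columns 165 and 262) straddling the book's fore-edge (203 to 240). The book is still in place.

```bash
python3 - <<'E'
from h import *
s=ctrl.read_state(); print(s['clock'],s['tool_pos'])
to((.467,-.2025,.046),-8,80)
to((.467,-.2025,.064),-8,80)
E
```

```text
3.5667 [ 0.45886831 -0.26375849  0.05420855]
t [-0.2  3.2 62.3] a [-0.5 -0.6 -0.1]
t [-0.2 20.9 59. ] a [-0.5 -0.6 -0.1]
```

>>> drive_tool:
  rows:
    - {"tx": 0,"ty": 3,"tz": 30,"ax": 0,"ay": 0,"az": 0}
    - {"tx": 0,"ty": 3,"tz": 62,"ax": 0,"ay": 0,"az": 0}
    - {"tx": 0,"ty": 3,"tz": 62,"ax": 0,"ay": 0,"az": 0}
    - {"tx": 0,"ty": 3,"tz": 62,"ax": 0,"ay": 0,"az": 0}

```text
clock: 3.9
tool_pos: [0.467, -0.2008, 0.0489]
orientation: [0.149, 2.346, 1.962]
force: [0.9, 2.7, 7.3]
opening: 0.518
grip_force: 0.0
```

>>> drive_tool:
  rows:
    - {"tx": 0,"ty": 9,"tz": -1,"ax": 0,"ay": 0,"az": 0}
    - {"tx": 0,"ty": 17.5,"tz": -3,"ax": 0,"ay": 0,"az": 0}
    - {"tx": 0,"ty": 17.5,"tz": -3,"ax": 0,"ay": 0,"az": 0}

```text
clock: 4.15
tool_pos: [0.4674, -0.2037, 0.0653]
orientation: [0.152, 2.351, 1.952]
force: [0.4, 0.3, -0.0]
opening: 0.522
grip_force: 0.0
```

```bash
python3 - <<'E'
from h import *
s=ctrl.read_state(); print(s['clock'],s['tool_pos'],s['force'],s['grip_force'])
b=viewer.get_image('scene'); cv2.imwrite('pics/s2.png',cv2.cvtColor(cv2.resize(b[100:220,180:340],None,fx=4,fy=4),cv2.COLOR_RGB2BGR))
E
```

```text
4.15 [ 0.46740659 -0.20367412  0.06527427] [ 0.37238719  0.27511387 -0.03947588] 0.0
```

View pics/s2.png

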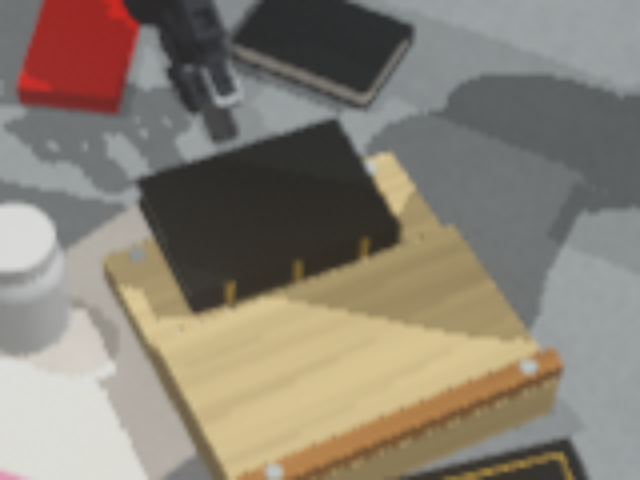

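```bash
python3 - <<'E'
from h import *
a=snap('wrist','w2.png'); cv2.imwrite('pics/w2c.png',cv2.cvtColor(a[60:330,120:380],cv2.COLOR_RGB2BGR)); s=ctrl.read_state();print(s['force'],s['moment'],s['effort'])
E
```

```text
[-0.09625762  0.58314919 -0.72024568] [-0.49802984  0.06698433  0.00076245] [ 1.37857147e-01 -5.16906202e+01 -1.47119960e+01  1.89652249e+00
  3.60807449e+00  5.60306478e-03]
```

View pics/w2c.png

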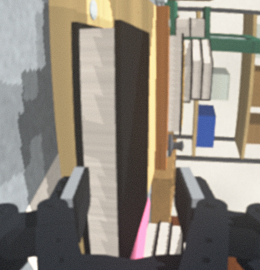

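```bash
cat >> h.py <<'E'
def _m(n): return R.from_rotvec(viewer.camera_info(n)['rotation']).as_matrix()
def proj(n,X):
    c=viewer.camera_info(n); q=_m(n).T@(np.array(X)-c['position']); return np.round([q[0]/q[2]*c['fx']+c['cx'],q[1]/q[2]*c['fy']+c['cy']],1)
E
python3 - <<'E'
from h import *
cr=lambda p:((p-[180,100])*4)
for c in ((.400,-.062,.056),(.569,-.084,.056),(.552,-.207,.056),(.384,-.182,.056)): print('corner',cr(proj('scene',c)))
s=ctrl.read_state(); M=R.from_rotvec(s['orientation']).as_matrix(); p=s['tool_pos']
for z in (0,10,15,20,25):print(z,[cr(proj('scene',p+M@[0,y,z/1000])) for y in(.022,.037)], p+M@[0,.022,z/1000])
E
```

```text
corner [400. 224.]
corner [189.6 292.4]
corner [132.4 172.8]
corner [335.2 114. ]
0 [array([232.4, 113.2]), array([233.6, 102.4])] [ 0.46746146 -0.19923241  0.08521598]
10 [array([237.6, 123.6]), array([238.8, 112.8])] [ 0.46872798 -0.18948261  0.08338912]
15 [array([240. , 128.8]), array([241.2, 118. ])] [ 0.46936123 -0.18460772  0.08247569]
20 [array([242.4, 134. ]), array([243.6, 123.2])] [ 0.46999449 -0.17973282  0.08156226]
25 [array([244.8, 139.2]), array([246. , 128.4])] [ 0.47062775 -0.17485792  0.08064883]
```

```bash
python3 - <<'E'
from h import *
a=cv2.imread('pics/s0.png')[100:220,180:340]; b=cv2.imread('pics/s2.png'); a=cv2.resize(a,None,fx=4,fy=4)
cv2.imwrite('pics/cmp.png',cv2.resize(np.hstack([a[60:360,80:460],b[60:360,80:460]]),None,fx=1.05,fy=1.05))
E
```

```text
(no output)
```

View pics/cmp.png

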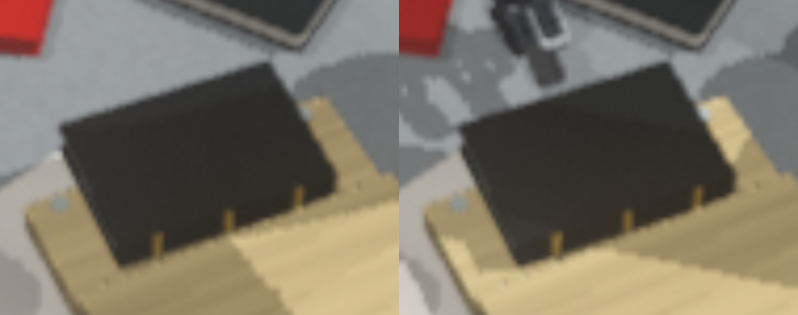

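```bash
python3 - <<'E'
from h import *
def A(n,u,v,z):
    c=viewer.camera_info(n); d=_m(n)@np.array([(u-c['cx'])/c['fx'],(v-c['cy'])/c['fy'],1.]); return np.round(c['position']+d*(z-c['position'][2])/d[2],4)
for p in((140,183),(340,122)): print(A('scene',p[0]/4+180,p[1]/4+100,.056))
# stand step corners: near front-left of lower step: s2 crop (388,155),(107,260) ; rail outer (560,360)
for p,z in (((388,155),.028),((107,262),.028),((558,357),.064),((235,476),.064)): print('st',A('scene',p[0]/4+180,p[1]/4+100,z))
print(proj('top',(.468,-.187,.056)), proj('scene',ctrl.read_state()['tool_pos']))
E
```

```text
Traceback (most recent call last):
NameError: name '_m' is not defined
```

```bash
python3 - <<'E'
from h import *
import h
def A(n,u,v,z):
    c=viewer.camera_info(n); d=h._m(n)@np.array([(u-c['cx'])/c['fx'],(v-c['cy'])/c['fy'],1.]); return np.round(c['position']+d*(z-c['position'][2])/d[2],4)
for p in((140,183),(340,122)): print(A('scene',p[0]/4+180,p[1]/4+100,.056))
for p,z in (((388,155),.028),((107,262),.028),((558,357),.064),((235,476),.064)): print('st',A('scene',p[0]/4+180,p[1]/4+100,z))
E
```

```text
[ 0.5517 -0.195   0.056 ]
[ 0.3851 -0.1728  0.056 ]
st [ 0.3556 -0.1448  0.028 ]
st [ 0.6004 -0.1594  0.028 ]
st [0.3723 0.101  0.064 ]
st [0.6194 0.0724 0.064 ]
```

>>> drive_tool:
  rows:
    - {"tx": 0,"ty": -7,"tz": 1,"ax": 0,"ay": 0,"az": 0}
    - {"tx": 0,"ty": -14.3,"tz": 2.5,"ax": 0,"ay": 0,"az": 0}
    - {"tx": 0,"ty": -13,"tz": 8,"ax": 0,"ay": 0,"az": 0}
    - {"tx": 0,"ty": -12,"tz": 14.5,"ax": 0,"ay": 0,"az": 0}
    - {"tx": 0,"ty": -12,"tz": 14.5,"ax": 0,"ay": 0,"az": 0}

```text
clock: 4.67
tool_pos: [0.468, -0.1895, 0.0492]
orientation: [0.155, 2.344, 1.964]
force: [0.8, 2.9, 8.0]
opening: 0.519
grip_force: 0.0
```

>>> drive_tool:
  rows:
    - {"tx": 0,"ty": 8,"tz": -1.5,"ax": 0,"ay": 0,"az": 0}
    - {"tx": 0,"ty": 16,"tz": -3,"ax": 0,"ay": 0,"az": 0}
    - {"tx": 0,"ty": 16,"tz": -3,"ax": 0,"ay": 0,"az": 0}
    - {"tx": 0,"ty": 16,"tz": -3,"ax": 0,"ay": 0,"az": 0}

```text
clock: 5.0
tool_pos: [0.4682, -0.1908, 0.0646]
orientation: [0.156, 2.349, 1.957]
force: [-0.2, 0.4, 0.2]
opening: 0.522
grip_force: 0.0
```

```bash
python3 - <<'E'
from h import *
s=ctrl.read_state(); print(s['clock'],s['tool_pos'],s['force'],s['moment'])
b=snap('scene','s3.png'); a=cv2.imread('pics/s0.png'); d=cv2.absdiff(a,cv2.imread('pics/s3.png'))[110:190,205:285].max(2); print((d>40).sum())
r=finder.outline_of('scene','book')
for x in r[:5]: print(round(x['score'],2),np.round(x['box'],1))
E
```

```text
5.0 [ 0.46817519 -0.19077516  0.06462728] [-0.15314525  0.36886947  0.19350437] [-0.44027544  0.03414194 -0.05321042]
1788
0.85 [247.3 156.7  66.3  50.7]
0.85 [188.6 246.9  73.9  63.2]
0.78 [260.9 111.6  48.7  36.8]
0.73 [198.4 113.   33.2  34.9]
```

```bash
python3 - <<'E'
from h import *
b=cv2.imread('pics/s3.png'); w=snap('wrist','w3.png'); w=cv2.imread('pics/w3.png')
cv2.imwrite('pics/c3.png',np.hstack([cv2.resize(b[110:190,200:290],(450,400)),cv2.resize(w[130:330,140:330],(350,400))]))
E
```

```text
(no output)
```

View pics/c3.png

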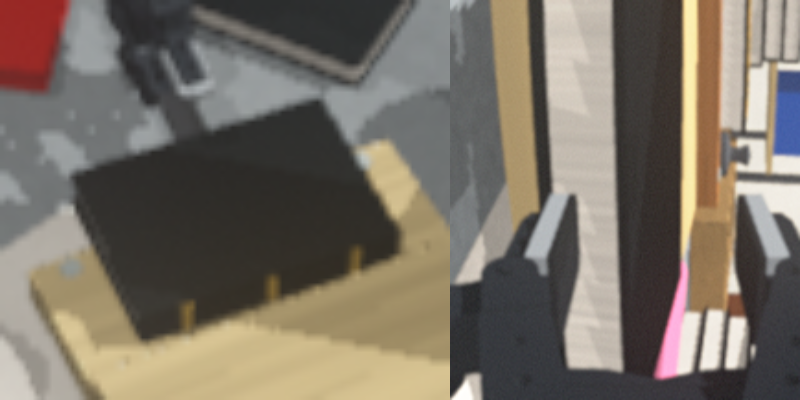

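```bash
python3 - <<'E'
from h import *
import h
s=ctrl.read_state(); M=R.from_rotvec(s['orientation']).as_matrix(); p=s['tool_pos']; c=viewer.camera_info('wrist'); C=R.from_rotvec(c['rotation']).as_matrix()
print('cam in tool',M.T@(c['position']-p), 'axis',M.T@C[:,2])
def pw(X):
    q=C.T@(X-c['position']); th=np.arctan2(np.hypot(q[0],q[1]),q[2]); u=q[:2]/np.hypot(q[0],q[1])*th*c['fx']; return np.round(u+[c['cx'],c['cy']],0)
for z in(-20,-10,0,10,20,25):
    print(z,[pw(p+M@[x,y,z/1000]).tolist() for x in(-.011,.011) for y in(.0225,-.0225)])
# book front-edge candidates: fore-edge line at y0, bottom z.028 & top .056
b=np.array([.139,.990]); 
for f in(-.195,-.188,-.181,-.174):
    F=np.array([.468,f]); print(f,[pw(np.r_[F+np.array([.99,-.139])*t,z]).tolist() for t in(.0,.06) for z in(.028,.056)])
E
```

```text
cam in tool [ 0.06618988 -0.00041277 -0.14588811] axis [-0.26465033  0.00135904  0.96434348]
-20 [[298.0, 274.0], [207.0, 274.0], [301.0, 234.0], [204.0, 234.0]]
-10 [[295.0, 264.0], [209.0, 264.0], [298.0, 226.0], [207.0, 225.0]]
0 [[293.0, 255.0], [211.0, 255.0], [295.0, 218.0], [210.0, 218.0]]
10 [[291.0, 248.0], [214.0, 247.0], [292.0, 212.0], [212.0, 212.0]]
20 [[289.0, 240.0], [215.0, 240.0], [290.0, 207.0], [214.0, 206.0]]
25 [[288.0, 237.0], [216.0, 237.0], [289.0, 204.0], [215.0, 204.0]]
-0.195 [[186.0, 237.0], [235.0, 241.0], [195.0, 321.0], [238.0, 328.0]]
-0.188 [[190.0, 230.0], [238.0, 234.0], [198.0, 314.0], [240.0, 320.0]]
-0.181 [[195.0, 225.0], [241.0, 228.0], [202.0, 307.0], [242.0, 312.0]]
-0.174 [[198.0, 219.0], [243.0, 222.0], [205.0, 300.0], [244.0, 305.0]]
```

The scene view shows the fingers still just behind the fore-edge. The half-open tips stand about 10 mm further back than I assumed, and the gripper's knuckles touch the table at this flat angle. I'll back off, pitch steeper and go in deeper.

```bash
python3 - <<'E'
from h import *
s=ctrl.read_state(); print(s['tool_pos'])
to((.461,-.230,.060),-8,68)
to((.463,-.225,.042),-8,68)
print('then');to((.470,-.172,.042),-8,68,((.463,-.225,.042),-8,68))
print('lift');to((.470,-.172,.060),-8,68,((.470,-.172,.042),-8,68))
E
```

```text
[ 0.46795453 -0.19037703  0.06428707]
t [  1.8 -11.5 -38.8] a [11.6 -0.6 -0.1]
t [  0.4 -28.2 -30.4] a [11.6 -0.6 -0.1]
then
t [ 0.4 20.  49.6] a [0. 0. 0.]
lift
t [ 0.  16.7 -6.7] a [0. 0. 0.]
```

>>> drive_tool:
  rows:
    - {"tx": 2,"ty": -11,"tz": -39,"ax": 6,"ay": 0,"az": 0}
    - {"tx": 2,"ty": -11,"tz": -39,"ax": 12,"ay": -0.6,"az": 0}
    - {"tx": 0,"ty": -28,"tz": -30,"ax": 12,"ay": -0.6,"az": 0}
    - {"tx": 0,"ty": -28,"tz": -30,"ax": 12,"ay": -0.6,"az": 0}
    - {"tx": 0,"ty": -28,"tz": -30,"ax": 12,"ay": -0.6,"az": 0}

```text
clock: 5.57
tool_pos: [0.4628, -0.2235, 0.042]
orientation: [0.179, 2.541, 1.708]
force: [0.0, 0.8, -0.1]
opening: 0.519
grip_force: 0.0
```

>>> drive_tool:
  rows:
    - {"tx": 0,"ty": 7,"tz": 17,"ax": 0,"ay": 0,"az": 0}
    - {"tx": 0,"ty": 13.5,"tz": 33,"ax": 0,"ay": 0,"az": 0}
    - {"tx": 0,"ty": 20,"tz": 49.5,"ax": 0,"ay": 0,"az": 0}
    - {"tx": 0,"ty": 20,"tz": 49.5,"ax": 0,"ay": 0,"az": 0}
    - {"tx": 0,"ty": 20,"tz": 49.5,"ax": 0,"ay": 0,"az": 0}

```text
clock: 5.98
tool_pos: [0.4703, -0.1703, 0.0418]
orientation: [0.178, 2.542, 1.708]
force: [-0.5, -0.6, 0.4]
opening: 0.519
grip_force: 0.0
```

>>> drive_tool:
  rows:
    - {"tx": 0,"ty": 8,"tz": -3,"ax": 0,"ay": 0,"az": 0}
    - {"tx": 0,"ty": 16.7,"tz": -6.7,"ax": 0,"ay": 0,"az": 0}
    - {"tx": 0,"ty": 16.7,"tz": -6.7,"ax": 0,"ay": 0,"az": 0}

```text
clock: 6.23
tool_pos: [0.4717, -0.1733, 0.0618]
orientation: [0.177, 2.542, 1.699]
force: [0.3, 0.9, -2.0]
opening: 0.515
grip_force: 0.8
```

```bash
python3 - <<'E'
from h import *
s=ctrl.read_state(); print(s['clock'],s['tool_pos'],s['force'],s['moment'])
b=viewer.get_image('scene'); cv2.imwrite('pics/s4.png',cv2.cvtColor(b,cv2.COLOR_RGB2BGR))
for x in finder.outline_of('scene','book')[:5]: print(round(x['score'],2),np.round(x['box'],1))
E
```

```text
6.2333 [ 0.47170449 -0.17328722  0.06178262] [ 0.34457983  0.89160398 -2.04442516] [-0.62831657  0.11534971 -0.00890706]
0.97 [261.6 111.2  47.1  30.9]
0.96 [190.9 245.2  74.7  61.2]
0.84 [198.2 112.2  39.2  30.9]
0.59 [246.6 154.2  67.   48.5]
```

```bash
python3 - <<'E'
from h import *
to((.472,-.165,.084),-8,68)
E
```

```text
t [ 0.5 24.7 -1.6] a [-0.5  0.   0. ]
```

>>> drive_tool:
  rows:
    - {"tx": 0,"ty": 8,"tz": -0.5,"ax": 0,"ay": 0,"az": 0}
    - {"tx": 0,"ty": 16,"tz": -1,"ax": 0,"ay": 0,"az": 0}
    - {"tx": 0,"ty": 24,"tz": -1.5,"ax": 0,"ay": 0,"az": 0}
    - {"tx": 0,"ty": 24,"tz": -1.5,"ax": 0,"ay": 0,"az": 0}

```text
clock: 6.67
tool_pos: [0.4727, -0.164, 0.0847]
orientation: [0.176, 2.542, 1.701]
force: [0.5, -0.8, -0.0]
opening: 0.517
grip_force: 0.8
```

>>> drive_tool:
  rows:
    - {"tx": 0,"ty": 0,"tz": 0,"ax": 0,"ay": 0,"az": 0}
    - {"tx": 0,"ty": 0,"tz": 0,"ax": 0,"ay": 0,"az": 0}
    - {"tx": 0,"ty": 0,"tz": 0,"ax": 0,"ay": 0,"az": 0}
    - {"tx": 0,"ty": 0,"tz": 0,"ax": 0,"ay": 0,"az": 0}
    - {"tx": 0,"ty": 0,"tz": 0,"ax": 0,"ay": 0,"az": 0}
  jaw: 0.2
  grip_force: 50

```text
clock: 7.08
tool_pos: [0.4723, -0.1643, 0.083]
orientation: [0.178, 2.541, 1.703]
force: [1.2, -3.5, -0.6]
opening: 0.306
grip_force: 50.1
```

```bash
python3 - <<'E'
from h import *
s=ctrl.read_state(); print(s['clock'],s['tool_pos'],s['force'],s['moment'],s['opening']*85)
b=snap('scene','s5.png'); w=snap('wrist','w5.png'); b=cv2.imread('pics/s5.png'); w=cv2.imread('pics/w5.png')
cv2.imwrite('pics/c5.png',np.hstack([cv2.resize(b[100:190,190:300],(440,360)),cv2.resize(w[100:350,125:375],(360,360))]))
E
```

```text
7.0833 [ 0.47233644 -0.16427211  0.08297253] [ 1.16923979 -3.48510987 -0.59421779] [-0.54221952 -0.12495325 -0.09836322] 25.969377072611238
```

View pics/c5.png

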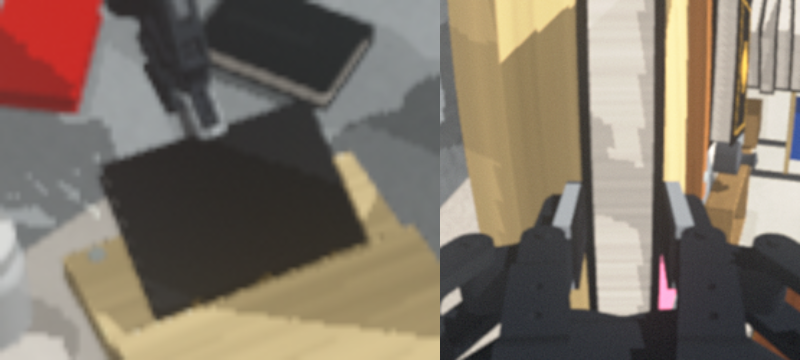

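Book gripped at the fore-edge and tilted about 22°, with its spine on the lower step at the riser. Next is the tip-up path.

```bash
cat > path.py <<'E'
from h import *
o=np.array([.484,-.060]); u=np.array([.073,.997]); v=np.array([.997,-.073]); r,m=.112,.014
def S(th):
    t=np.deg2rad(th)
    if th<=90: return np.array([-min(.018*np.tan(t) if th<89 else 9,.028*np.sin(t))-.0025,.0295])
    ph=th-90; d=np.interp(ph,[0,20,40,50,62],[.018,.018,.014,.004,-.010]); f=np.deg2rad(ph)
    B=np.array([0,.046])-d*np.array([np.sin(f),np.cos(f)]) if ph<50 else np.interp(ph,[50,62],[0,1])*np.array([.010+.003,.004])+np.array([-.003,.0435])
    return B-(.028+.002)*np.array([np.cos(f),-np.sin(f)])
def tcp(th,vv=.001):
    t=np.deg2rad(th); X=S(th)+r*np.array([-np.cos(t),np.sin(t)])+m*np.array([np.sin(t),np.cos(t)])
    return np.r_[o+u*X[0]+v*vv,X[1]]
def rows(ths,y0=-4.2,y1=-4.2):
    s=ctrl.read_state(); M=R.from_rotvec(s['orientation']).as_matrix(); p=s['tool_pos']
    for i,th in enumerate(ths):
        y=y0+(y1-y0)*(i+1)/len(ths)
        d=M.T@(tcp(th)-p)*1000; a=np.rad2deg(R.from_matrix(M.T@ori(y,90-th)).as_rotvec()); print(th,np.round(d).astype(int),np.round(a,1),np.round(tcp(th),3))
E
python3 - <<'E'
from path import *
print(S(22),tcp(22)); rows([28,34,40,46,52,58,64,70,76,82],-8,-4.2)
E
```

```text
[-0.00977247  0.0295    ] [ 0.4770858  -0.16812045  0.08443651]
28 [-5 11 -4] [ 5.6  0.3 -0.2] [ 0.477 -0.164  0.094]
34 [-5 21 -3] [11.6  0.7 -0.4] [ 0.478 -0.159  0.104]
40 [-4 31 -1] [17.6  1.  -0.6] [ 0.478 -0.154  0.112]
46 [-4 40  1] [23.6  1.3 -0.9] [ 0.479 -0.149  0.12 ]
52 [-4 49  4] [29.6  1.5 -1.2] [ 0.479 -0.142  0.126]
58 [-3 57 10] [35.6  1.8 -1.5] [ 0.48  -0.134  0.132]
64 [-2 65 18] [41.6  2.  -1.9] [ 0.48  -0.124  0.136]
70 [-2 72 26] [47.6  2.2 -2.3] [ 0.481 -0.114  0.14 ]
76 [-1 78 35] [53.6  2.3 -2.7] [ 0.482 -0.103  0.142]
82 [ 0 83 45] [59.6  2.4 -3.2] [ 0.483 -0.092  0.142]
```

>>> drive_tool:
  rows:
    - {"tx": -3,"ty": 11,"tz": -4,"ax": 5.6,"ay": 0.3,"az": -0.2}
    - {"tx": -4,"ty": 21,"tz": -3,"ax": 11.6,"ay": 0.7,"az": -0.4}
    - {"tx": -4,"ty": 31,"tz": -1,"ax": 17.6,"ay": 1,"az": -0.6}
    - {"tx": -4,"ty": 40,"tz": 1,"ax": 23.6,"ay": 1.3,"az": -0.9}
    - {"tx": -4,"ty": 49,"tz": 4,"ax": 29.6,"ay": 1.5,"az": -1.2}
    - {"tx": -3,"ty": 57,"tz": 10,"ax": 35.6,"ay": 1.8,"az": -1.5}
    - {"tx": -2,"ty": 65,"tz": 18,"ax": 41.6,"ay": 2,"az": -1.9}
    - {"tx": -2,"ty": 72,"tz": 26,"ax": 47.6,"ay": 2.2,"az": -2.3}

```text
clock: 7.85
tool_pos: [0.4799, -0.1126, 0.1393]
orientation: [0.132, 3.081, 0.537]
force: [-0.3, 0.5, -5.2]
opening: 0.31
grip_force: 50.4
```

```bash
python3 - <<'E'
from path import *
s=ctrl.read_state(); print(s['clock'],s['tool_pos'],s['force'],s['moment'],s['opening'],s['grip_force'])
rows([76,82,88,90,90])
E
```

```text
7.85 [ 0.47988833 -0.11255207  0.1393385 ] [-0.34803105  0.47207901 -5.2116961 ] [-0.47689646  0.09611161  0.02336945] 0.30961808750679726 50.42816819204745
76 [-1 10  1] [ 5.8  0.  -0.7] [ 0.482 -0.103  0.142]
82 [-1 21  4] [11.8  0.  -0.7] [ 0.483 -0.092  0.142]
88 [-1 31  8] [17.8 -0.  -0.7] [ 0.484 -0.08   0.142]
90 [-1 35 10] [19.8 -0.  -0.7] [ 0.484 -0.077  0.142]
90 [-1 35 10] [19.8 -0.  -0.7] [ 0.484 -0.077  0.142]
```

>>> drive_tool:
  rows:
    - {"tx": -1,"ty": 10,"tz": 1,"ax": 5.8,"ay": 0,"az": -0.7}
    - {"tx": -1,"ty": 21,"tz": 4,"ax": 11.8,"ay": 0,"az": -0.7}
    - {"tx": -1,"ty": 31,"tz": 8,"ax": 17.8,"ay": 0,"az": -0.7}
    - {"tx": -1,"ty": 35,"tz": 10,"ax": 19.8,"ay": 0,"az": -0.7}
    - {"tx": -1,"ty": 37,"tz": 13.5,"ax": 19.8,"ay": 0,"az": -0.7}
    - {"tx": -1,"ty": 37,"tz": 13.5,"ax": 19.8,"ay": 0,"az": -0.7}

```text
clock: 8.35
tool_pos: [0.4838, -0.074, 0.1388]
orientation: [-0.109, -3.137, -0.002]
force: [-2.9, -3.8, 1.1]
opening: 0.312
grip_force: 50.8
```

```bash
python3 - <<'E'
from path import *
s=ctrl.read_state(); print(s['clock'],s['tool_pos'],s['force'],s['moment'],s['opening'],s['grip_force'])
rows([96,102,108,114,120,126,132,138,144,150])
E
```

```text
8.35 [ 0.48377705 -0.07400669  0.13884843] [-2.9282011  -3.78668125  1.08360718] [-1.13186345  0.49622091 -0.03168622] 0.3122872094016261 50.783164501190186
96 [ 0  8 -2] [ 6.1 -0.2  0.2] [ 0.485 -0.066  0.141]
102 [ 0 18 -2] [12.1 -0.1  0.2] [ 0.485 -0.056  0.141]
108 [ 0 28 -1] [18.1 -0.1  0.2] [ 0.486 -0.046  0.14 ]
114 [ 0 38  0] [24.1 -0.1  0.2] [ 0.487 -0.036  0.139]
120 [ 0 48  2] [30.1 -0.1  0.3] [ 0.487 -0.026  0.137]
126 [ 0 58  5] [36.1 -0.1  0.3] [ 0.488 -0.016  0.134]
132 [ 0 69  8] [42.1 -0.1  0.3] [ 0.489 -0.005  0.131]
138 [-1 82 10] [48.1 -0.1  0.3] [0.49  0.008 0.129]
144 [-1 96 15] [54.1 -0.   0.3] [0.491 0.022 0.124]
150 [ -1 111  22] [60.1 -0.   0.3] [0.492 0.036 0.117]
```

The book stands on its spine against the riser, with light contact forces. Taking it on over.

>>> drive_tool:
  rows:
    - {"tx": 0,"ty": 8,"tz": -2,"ax": 6,"ay": 0,"az": 0}
    - {"tx": 0,"ty": 18,"tz": -2,"ax": 12,"ay": 0,"az": 0}
    - {"tx": 0,"ty": 28,"tz": -1,"ax": 18,"ay": 0,"az": 0}
    - {"tx": 0,"ty": 38,"tz": 0,"ax": 24,"ay": 0,"az": 0}
    - {"tx": 0,"ty": 48,"tz": 2,"ax": 30,"ay": 0,"az": 0}
    - {"tx": 0,"ty": 58,"tz": 4,"ax": 36,"ay": 0,"az": 0}
    - {"tx": 0,"ty": 69,"tz": 7,"ax": 42,"ay": 0,"az": 0}
    - {"tx": 0,"ty": 69,"tz": 7,"ax": 42,"ay": 0,"az": 0}

```text
clock: 9.02
tool_pos: [0.4876, -0.0031, 0.1284]
orientation: [-0.096, -2.899, 1.115]
force: [-0.5, -1.7, 1.2]
opening: 0.307
grip_force: 51.4
```

```bash
python3 - <<'E'
from path import *
s=ctrl.read_state(); print(s['clock'],s['tool_pos'],s['force'],s['moment'],s['opening'],s['grip_force'],s['joints'])
rows([138,144,150,152,152])
E
```

```text
9.0167 [ 0.48755423 -0.00312615  0.12838544] [-0.47261236 -1.71010791  1.17459949] [-0.36171085 -0.26543947 -0.17642945] 0.3069690307122319 51.36453330516815 [ 0.23601585  0.36843518  1.75435301 -0.71000625  1.35796305 -0.99002932]
138 [-2  8 -8] [ 5.9 -0.3  0.5] [0.49  0.008 0.129]
144 [ -2  22 -14] [11.9 -0.2  0.6] [0.491 0.022 0.124]
150 [ -2  37 -18] [17.9 -0.2  0.6] [0.492 0.036 0.117]
152 [ -2  42 -19] [19.9 -0.2  0.6] [0.492 0.041 0.114]
152 [ -2  42 -19] [19.9 -0.2  0.6] [0.492 0.041 0.114]
```

>>> drive_tool:
  rows:
    - {"tx": -1,"ty": 8,"tz": -9,"ax": 6,"ay": 0,"az": 0}
    - {"tx": -2,"ty": 22,"tz": -15,"ax": 12,"ay": 0,"az": 0.3}
    - {"tx": -2,"ty": 37,"tz": -18,"ax": 18,"ay": 0,"az": 0.6}
    - {"tx": -2,"ty": 42,"tz": -19,"ax": 20,"ay": 0,"az": 0.6}
    - {"tx": -2,"ty": 42,"tz": -19,"ax": 20,"ay": 0,"az": 0.6}
    - {"tx": -2,"ty": 42,"tz": -19,"ax": 20,"ay": 0,"az": 0.6}

```text
clock: 9.52
tool_pos: [0.4949, 0.0378, 0.1173]
orientation: [-0.112, -2.663, 1.59]
force: [-0.3, -0.3, -3.7]
opening: 0.304
grip_force: 51.5
```

```bash
python3 - <<'E'
from path import *
s=ctrl.read_state(); print(s['clock'],s['tool_pos'],s['force'],s['moment'],s['opening'],s['grip_force'],s['joints'])
t=np.deg2rad(152); p=s['tool_pos']; X=np.array([(p[:2]-o)@u,p[2]]); Sx=X-r*np.array([-np.cos(t),np.sin(t)])-m*np.array([np.sin(t),np.cos(t)]); B=Sx+.028*np.array([np.sin(t),np.cos(t)]); print('B',B,np.rad2deg(np.arccos(-R.from_rotvec(s['orientation']).as_matrix()[2,2])))
E
```

```text
9.5167 [0.49487026 0.03778193 0.11730605] [-0.31026006 -0.33765946 -3.66663746] [ 1.12705025 -0.09970737  0.04934928] 0.3041518137672389 51.52026951313019 [ 0.40852597  0.62503116  1.61265721 -0.8917195   1.60094892 -0.76257297]
B [0.00596459 0.05236397] 61.66433143727656
```

>>> drive_tool:
  rows:
    - {"tx": 0,"ty": 4,"tz": -4,"ax": 0,"ay": 0,"az": 0}
    - {"tx": 0,"ty": 8,"tz": -3,"ax": 0,"ay": 0,"az": 0}
    - {"tx": 0,"ty": 8,"tz": -3,"ax": 0,"ay": 0,"az": 0}

```text
clock: 9.77
tool_pos: [0.4967, 0.0445, 0.1138]
orientation: [-0.117, -2.668, 1.592]
force: [-0.5, -1.0, -4.1]
opening: 0.305
grip_force: 51.5
```

>>> drive_tool:
  rows:
    - {"tx": 0,"ty": 0,"tz": 0,"ax": 0,"ay": 0,"az": 0}
    - {"tx": 0,"ty": 0,"tz": 0,"ax": 0,"ay": 0,"az": 0}
    - {"tx": 0,"ty": 0,"tz": 0,"ax": 0,"ay": 0,"az": 0}
  jaw: 0.45

```text
clock: 10.02
tool_pos: [0.4967, 0.0445, 0.1144]
orientation: [-0.115, -2.666, 1.596]
force: [-0.1, -0.3, -0.1]
opening: 0.453
grip_force: 0.7
```

>>> drive_tool:
  rows:
    - {"tx": 0,"ty": 0,"tz": -12,"ax": 0,"ay": 0,"az": 0}
    - {"tx": 0,"ty": 0,"tz": -30,"ax": 0,"ay": 0,"az": 0}
    - {"tx": 0,"ty": 0,"tz": -60,"ax": 0,"ay": 0,"az": 0}
    - {"tx": 0,"ty": 0,"tz": -70,"ax": 0,"ay": 0,"az": 0}
    - {"tx": 0,"ty": 0,"tz": -70,"ax": 0,"ay": 0,"az": 0}

```text
clock: 10.43
tool_pos: [0.5029, 0.1092, 0.1489]
orientation: [-0.114, -2.673, 1.596]
force: [0.8, -0.3, -0.4]
opening: 0.448
grip_force: 0.0
```

```bash
python3 - <<'E'
from path import *
s=ctrl.read_state(); print(s['clock'],s['tool_pos'],s['force'],s['opening'])
snap('scene','s6.png'); snap('top','t6.png')
b=cv2.imread('pics/s6.png');t=cv2.imread('pics/t6.png')
for x in finder.outline_of('top','book')[:5]: print(round(x['score'],2),np.round(x['box'],1))
cv2.imwrite('pics/c6.png',np.hstack([cv2.resize(b[80:260,170:350],(400,400)),cv2.resize(t[150:290,200:340],(400,400))]))
E
```

```text
10.4333 [0.50287549 0.10916155 0.14885829] [ 0.80390871 -0.27009291 -0.3997994 ] 0.44831839095127
0.89 [394.4 220.8  46.8  47.7]
0.78 [258.8 222.1  46.8  63.4]
0.56 [362.  282.9  51.3  50.5]
```

View pics/c6.png

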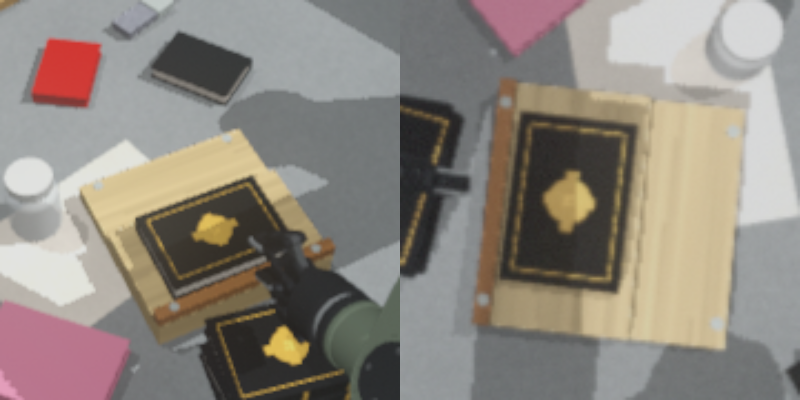

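The pictures show the book lying front cover up (ornament visible) on the upper step, about 7 mm from the rail and nearly square. The jar and pile are untouched. Next I go up and around to push the spine.

```bash
python3 - <<'E'
from path import *
import h
def A(n,p,z):
    c=viewer.camera_info(n); d=h._m(n)@np.array([(p[0]-c['cx'])/c['fx'],(p[1]-c['cy'])/c['fy'],1.]); return c['position']+d*(z-c['position'][2])/d[2]
for nm,p,z in(('sp1',(635,125),.074),('sp2',(615,290),.074),('fo1',(520,113),.074),('fo2',(503,277),.074),('railin1',(518,85),.064),('railin2',(492,325),.064)):
    q=A('top',((p[0]-400)*.35+200,p[1]*.35+150),z); print(nm,np.round([(q[:2]-o)@u,(q[:2]-o)@v],4))
P=lambda X,V,z:np.r_[o+u*X+v*V,z]
to(P(.12,.0,.24),-4.2,-40); to(P(-.03,.0,.19),-4.2,0)
print('then'); to(P(-.03,0,.080),-4.2,0,(P(-.03,0,.19),-4.2,0)); print(P(-.03,0,.08))
E
```

```text
sp1 [0.0146 0.087 ]
sp2 [ 0.0187 -0.0786]
fo1 [0.1312 0.0873]
fo2 [ 0.13   -0.0774]
railin1 [0.137  0.1173]
railin2 [ 0.1362 -0.1254]
t [   3.3 -104.7   -3.1] a [-21.8   0.   -0.6]
t [   2.8 -131.5  152.7] a [-61.8   0.3  -0.6]
then
t [  0.   0. 110.] a [0. 0. 0.]
[ 0.48181 -0.08991  0.08   ]
```

>>> drive_tool:
  rows:
    - {"tx": 3,"ty": -40,"tz": -20,"ax": 0,"ay": 0,"az": 0}
    - {"tx": 3,"ty": -80,"tz": -15,"ax": -7,"ay": 0,"az": 0}
    - {"tx": 3,"ty": -105,"tz": -3,"ax": -14,"ay": 0,"az": -0.3}
    - {"tx": 3,"ty": -112,"tz": 30,"ax": -21,"ay": 0,"az": -0.6}
    - {"tx": 3,"ty": -118,"tz": 65,"ax": -28,"ay": 0,"az": -0.6}
    - {"tx": 3,"ty": -124,"tz": 100,"ax": -35,"ay": 0,"az": -0.6}
    - {"tx": 3,"ty": -130,"tz": 135,"ax": -42,"ay": 0,"az": -0.6}
    - {"tx": 3,"ty": -131,"tz": 153,"ax": -49,"ay": 0,"az": -0.6}
    - {"tx": 3,"ty": -131,"tz": 153,"ax": -56,"ay": 0,"az": -0.6}
    - {"tx": 3,"ty": -131,"tz": 153,"ax": -62,"ay": 0,"az": -0.6}
  jaw: 0

```text
clock: 11.42
tool_pos: [0.4803, -0.0917, 0.1892]
orientation: [0.119, 3.135, 0.014]
force: [0.1, -0.1, -0.6]
opening: -0.002
grip_force: 0.0
```

```bash
python3 - <<'E'
from path import *
s=ctrl.read_state(); print(s['clock'],s['tool_pos'],s['force'],s['opening'])
P=lambda X,V,z:np.r_[o+u*X+v*V,z]
to(P(-.03,.004,.080),-4.2,0)
E
```

```text
11.4167 [ 0.48027769 -0.09168089  0.18922529] [ 0.12144948 -0.08788167 -0.59683295] -0.0020545341383499016
t [ -4.9   0.9 109.3] a [ 0.5  0.2 -0.1]
```

>>> drive_tool:
  rows:
    - {"tx": -5,"ty": 0,"tz": 40,"ax": 0,"ay": 0,"az": 0}
    - {"tx": -5,"ty": 0,"tz": 80,"ax": 0,"ay": 0,"az": 0}
    - {"tx": -5,"ty": 0,"tz": 109,"ax": 0,"ay": 0,"az": 0}
    - {"tx": -5,"ty": 0,"tz": 109,"ax": 0,"ay": 0,"az": 0}
    - {"tx": -5,"ty": 12,"tz": 109,"ax": 0,"ay": 0,"az": 0}
    - {"tx": -5,"ty": 22,"tz": 109,"ax": 0,"ay": 0,"az": 0}
    - {"tx": -5,"ty": 28,"tz": 109,"ax": 0,"ay": 0,"az": 0}
    - {"tx": -5,"ty": 31,"tz": 109,"ax": 0,"ay": 0,"az": 0}
    - {"tx": -5,"ty": 33,"tz": 109,"ax": 0,"ay": 0,"az": 0}
    - {"tx": -5,"ty": 35,"tz": 109,"ax": 0,"ay": 0,"az": 0}

```text
clock: 12.25
tool_pos: [0.491, -0.0542, 0.0821]
orientation: [0.109, 3.133, 0.005]
force: [0.1, -0.4, -0.2]
opening: -0.002
grip_force: 0.0
```

>>> drive_tool:
  rows:
    - {"tx": 0,"ty": 1,"tz": 0,"ax": 0,"ay": 0,"az": 0}
    - {"tx": 0,"ty": 2,"tz": 0,"ax": 0,"ay": 0,"az": 0}
    - {"tx": 0,"ty": 3,"tz": 0,"ax": 0,"ay": 0,"az": 0}
    - {"tx": 0,"ty": 3,"tz": 0,"ax": 0,"ay": 0,"az": 0}

```text
clock: 12.58
tool_pos: [0.4901, -0.0515, 0.0807]
orientation: [0.112, 3.135, 0.006]
force: [0.4, 0.1, 0.4]
opening: 0.003
grip_force: 0.0
```

>>> drive_tool:
  rows:
    - {"tx": 0,"ty": 1,"tz": 0,"ax": 0,"ay": 0,"az": 0}
    - {"tx": 0,"ty": 2,"tz": 0,"ax": 0,"ay": 0,"az": 0}
    - {"tx": 0,"ty": 3,"tz": 0,"ax": 0,"ay": 0,"az": 0}
    - {"tx": 0,"ty": 4,"tz": 0,"ax": 0,"ay": 0,"az": 0}

```text
clock: 12.92
tool_pos: [0.4904, -0.0475, 0.0807]
orientation: [0.112, 3.135, 0.006]
force: [-0.0, -0.2, 0.5]
opening: 0.001
grip_force: 0.0
```

>>> drive_tool:
  rows:
    - {"tx": 0,"ty": 1,"tz": 0,"ax": 0,"ay": 0,"az": 0}
    - {"tx": 0,"ty": 2,"tz": 0,"ax": 0,"ay": 0,"az": 0}
    - {"tx": 0,"ty": 3,"tz": 0,"ax": 0,"ay": 0,"az": 0}

```text
clock: 13.17
tool_pos: [0.4907, -0.0445, 0.0807]
orientation: [0.111, 3.135, 0.006]
force: [-0.6, -0.1, 0.3]
opening: 0.002
grip_force: 0.0
```

>>> drive_tool:
  rows:
    - {"tx": 0,"ty": 1,"tz": 0,"ax": 0,"ay": 0,"az": 0}
    - {"tx": 0,"ty": 2,"tz": 0,"ax": 0,"ay": 0,"az": 0}
    - {"tx": 0,"ty": 3,"tz": 0,"ax": 0,"ay": 0,"az": 0}

```text
clock: 13.42
tool_pos: [0.4909, -0.0415, 0.0808]
orientation: [0.111, 3.135, 0.006]
force: [0.3, 0.2, -0.3]
opening: -0.001
grip_force: 0.0
```

```bash
python3 - <<'E'
from path import *
import h
snap('top','t7.png')
g0=cv2.imread('pics/t6.png',0);g1=cv2.imread('pics/t7.png',0)
for row in(200,215,240,248): print(row,g0[row,232:292].tolist(),'\n  ',g1[row,232:292].tolist())
s=ctrl.read_state();M=R.from_rotvec(s['orientation']).as_matrix();print(s['force'],proj('top',s['tool_pos']+M@[0,0,.025]))
E
```

```text
200 [94, 100, 102, 102, 101, 97, 95, 111, 95, 53, 43, 51, 72, 81, 47, 42, 38, 43, 48, 41, 45, 43, 41, 44, 47, 45, 47, 47, 46, 47, 50, 54, 54, 53, 55, 57, 54, 55, 55, 56, 54, 57, 58, 60, 61, 97, 120, 87, 62, 68, 107, 150, 154, 159, 169, 171, 191, 192, 192, 193] 
   [134, 140, 139, 140, 137, 128, 106, 114, 94, 58, 53, 67, 96, 104, 62, 52, 51, 53, 50, 52, 48, 54, 52, 52, 52, 51, 61, 85, 111, 122, 121, 110, 90, 104, 121, 120, 104, 78, 106, 134, 137, 137, 136, 135, 133, 133, 133, 130, 129, 129, 128, 127, 126, 124, 125, 120, 122, 119, 119, 116]
215 [101, 98, 102, 102, 98, 104, 99, 52, 42, 54, 78, 86, 51, 41, 41, 43, 41, 43, 45, 46, 71, 111, 140, 147, 147, 148, 148, 149, 150, 164, 185, 183, 163, 116, 67, 56, 55, 56, 55, 53, 55, 57, 57, 72, 94, 92, 65, 62, 95, 136, 154, 168, 179, 152, 168, 192, 193, 193, 198, 198] 
   [137, 137, 135, 134, 121, 108, 101, 59, 53, 64, 99, 112, 63, 47, 52, 51, 51, 48, 51, 54, 92, 140, 152, 110, 119, 121, 109, 78, 87, 119, 122, 111, 78, 71, 93, 106, 131, 164, 167, 167, 167, 166, 167, 166, 167, 166, 165, 166, 164, 164, 162, 162, 162, 163, 162, 161, 161, 161, 159, 
[... 426 characters left out ...]
2, 43, 44, 47, 58, 86, 100, 62, 57, 88, 125, 148, 164, 187, 179, 158, 170, 192, 194, 197, 200, 198, 191, 187]
248 [96, 96, 110, 105, 110, 108, 104, 95, 92, 90, 79, 69, 69, 65, 58, 54, 55, 50, 48, 48, 51, 46, 48, 45, 49, 49, 49, 56, 58, 58, 64, 64, 67, 75, 90, 98, 99, 101, 99, 98, 98, 92, 61, 60, 95, 150, 190, 196, 195, 186, 156, 171, 193, 195, 196, 199, 199, 196, 189, 190] 
   [110, 100, 127, 151, 157, 158, 150, 135, 122, 95, 78, 69, 81, 103, 104, 99, 80, 68, 91, 102, 101, 93, 62, 42, 42, 38, 39, 44, 43, 45, 48, 51, 52, 58, 69, 74, 74, 76, 82, 91, 98, 88, 58, 56, 89, 150, 188, 196, 194, 187, 156, 171, 193, 194, 196, 198, 200, 194, 190, 189]
[-1.38364646  0.13625201  0.3528756 ] [277.6 222.2]
```

The fingers passed above the spine without touching it, so the tips reach less far ahead than I assumed. I'll retreat and come in lower.

>>> drive_tool:
  rows:
    - {"tx": 0,"ty": -25,"tz": 0,"ax": 0,"ay": 0,"az": 0}
    - {"tx": 0,"ty": -50,"tz": 0,"ax": 0,"ay": 0,"az": 0}
    - {"tx": 0,"ty": -50,"tz": 0,"ax": 0,"ay": 0,"az": 0}
    - {"tx": 0,"ty": -50,"tz": 8,"ax": 0,"ay": 0,"az": 0}
    - {"tx": 0,"ty": -50,"tz": 16,"ax": 0,"ay": 0,"az": 0}
    - {"tx": 0,"ty": -50,"tz": 20,"ax": 0,"ay": 0,"az": 0}
    - {"tx": 0,"ty": -50,"tz": 20,"ax": 0,"ay": 0,"az": 0}

```text
clock: 14.05
tool_pos: [0.4857, -0.09, 0.0586]
orientation: [0.11, 3.139, 0.008]
force: [0.2, -0.9, -0.6]
opening: -0.001
grip_force: 0.0
```

>>> drive_tool:
  rows:
    - {"tx": 0,"ty": 8,"tz": 0,"ax": 0,"ay": 0,"az": 0}
    - {"tx": 0,"ty": 16,"tz": 0,"ax": 0,"ay": 0,"az": 0}
    - {"tx": 0,"ty": 20,"tz": 0,"ax": 0,"ay": 0,"az": 0}
    - {"tx": 0,"ty": 23,"tz": 0,"ax": 0,"ay": 0,"az": 0}
    - {"tx": 0,"ty": 25,"tz": 0,"ax": 0,"ay": 0,"az": 0}

```text
clock: 14.47
tool_pos: [0.4894, -0.0656, 0.0609]
orientation: [0.11, 3.135, 0.006]
force: [-0.4, -0.2, -0.1]
opening: -0.002
grip_force: 0.0
```

>>> drive_tool:
  rows:
    - {"tx": 0,"ty": 2,"tz": 0,"ax": 0,"ay": 0,"az": 0}
    - {"tx": 0,"ty": 4,"tz": 0,"ax": 0,"ay": 0,"az": 0}
    - {"tx": 0,"ty": 5,"tz": 0,"ax": 0,"ay": 0,"az": 0}

```text
clock: 14.72
tool_pos: [0.4896, -0.0613, 0.0608]
orientation: [0.111, 3.135, 0.006]
force: [1.3, 0.9, -0.6]
opening: -0.001
grip_force: 0.0
```

>>> drive_tool:
  rows:
    - {"tx": 0,"ty": 2,"tz": 0,"ax": 0,"ay": 0,"az": 0}
    - {"tx": 0,"ty": 4,"tz": 0,"ax": 0,"ay": 0,"az": 0}
    - {"tx": 0,"ty": 5,"tz": 0,"ax": 0,"ay": 0,"az": 0}

```text
clock: 14.97
tool_pos: [0.49, -0.0568, 0.0607]
orientation: [0.111, 3.135, 0.005]
force: [-0.6, -2.0, -0.4]
opening: -0.005
grip_force: 0.8
```

>>> drive_tool:
  rows:
    - {"tx": 0,"ty": 1,"tz": 0,"ax": 0,"ay": 0,"az": 0}
    - {"tx": 0,"ty": 2,"tz": 0,"ax": 0,"ay": 0,"az": 0}
    - {"tx": 0,"ty": 3,"tz": 0,"ax": 0,"ay": 0,"az": 0}

```text
clock: 15.22
tool_pos: [0.4902, -0.0537, 0.0608]
orientation: [0.112, 3.135, 0.005]
force: [0.1, -2.3, -0.2]
opening: 0.004
grip_force: 1.3
```

```bash
cat > meas.py <<'E'
from path import *
snap('top','tm.png')
g0=cv2.imread('pics/t6.png',0).astype(float);g1=cv2.imread('pics/tm.png',0).astype(float)
# subpixel shift of the fore-edge border line and spine border line in several rows
def line(g,row,lo,hi):
    w=np.clip(g[row,lo:hi]-np.minimum(g[row,lo],g[row,hi-1])-5,0,None); return lo+(w*np.arange(hi-lo)).sum()/max(w.sum(),1)
for row in(200,207,215,230,240): print(row,g1[row,228:252].astype(int).tolist(),'|',g1[row,268:288].astype(int).tolist())
s=ctrl.read_state(); print(s['force'],s['tool_pos'])
E
python3 meas.py
```

```text
200 [139, 140, 138, 135, 134, 139, 139, 138, 138, 125, 79, 52, 50, 66, 101, 113, 60, 53, 52, 52, 50, 51, 50, 50] | [118, 117, 104, 79, 102, 117, 112, 90, 86, 119, 132, 132, 133, 130, 128, 127, 126, 125, 122, 121]
207 [140, 136, 132, 131, 140, 139, 137, 137, 127, 93, 57, 47, 61, 103, 132, 70, 50, 49, 52, 49, 49, 49, 50, 50] | [94, 87, 112, 119, 111, 85, 80, 107, 116, 118, 121, 123, 121, 126, 136, 149, 150, 149, 149, 148]
215 [140, 141, 139, 141, 138, 134, 136, 129, 101, 58, 50, 66, 113, 132, 69, 50, 50, 50, 50, 48, 50, 54, 92, 146] | [102, 105, 94, 73, 94, 103, 105, 105, 107, 104, 106, 108, 107, 109, 109, 109, 110, 111, 112, 112]
230 [139, 133, 134, 135, 133, 132, 113, 62, 50, 57, 104, 131, 67, 46, 43, 44, 40, 45, 44, 42, 43, 38, 34, 35] | [39, 43, 40, 45, 64, 82, 49, 39, 49, 68, 91, 104, 97, 79, 73, 73, 76, 75, 78, 80]
240 [129, 123, 120, 117, 113, 91, 54, 49, 60, 80, 78, 49, 46, 41, 45, 44, 42, 38, 35, 40, 42, 37, 39, 41] | [41, 35, 48, 64, 73, 48, 46, 71, 113, 144, 169, 195, 195, 191, 174, 138, 158, 189, 194, 196]
[-0.5707952  -1.80928904 -0.64826529] [ 0.49033879 -0.05361923  0.0607842 ]
```

>>> drive_tool:
  rows:
    - {"tx": 0,"ty": 1,"tz": 0,"ax": 0,"ay": 0,"az": 0}
    - {"tx": 0,"ty": 2,"tz": 0,"ax": 0,"ay": 0,"az": 0}
    - {"tx": 0,"ty": 3,"tz": 0,"ax": 0,"ay": 0,"az": 0}

```text
clock: 15.52
tool_pos: [0.4912, -0.0521, 0.0612]
orientation: [0.11, 3.133, 0.001]
force: [0.4, -9.0, 0.6]
opening: 0.001
grip_force: 4.3
```

>>> drive_tool:
  rows:
    - {"tx": 0,"ty": 1,"tz": 0,"ax": 0,"ay": 0,"az": 0}
    - {"tx": 0,"ty": 2,"tz": 0,"ax": 0,"ay": 0,"az": 0}

```text
clock: 15.68
tool_pos: [0.4913, -0.0518, 0.0615]
orientation: [0.109, 3.134, -0.005]
force: [-1.8, -15.2, 1.7]
opening: -0.001
grip_force: 7.1
```

>>> drive_tool:
  rows:
    - {"tx": 0,"ty": -20,"tz": 0,"ax": 0,"ay": 0,"az": 0}
    - {"tx": 0,"ty": -50,"tz": 0,"ax": 0,"ay": 0,"az": 0}
    - {"tx": 0,"ty": -80,"tz": -40,"ax": 0,"ay": 0,"az": 0}
    - {"tx": 0,"ty": -120,"tz": -80,"ax": 0,"ay": 0,"az": 0}
    - {"tx": 0,"ty": -160,"tz": -100,"ax": 0,"ay": 0,"az": 0}
    - {"tx": 0,"ty": -190,"tz": -100,"ax": 0,"ay": 0,"az": 0}
    - {"tx": 0,"ty": -190,"tz": -100,"ax": 0,"ay": 0,"az": 0}

```text
clock: 16.27
tool_pos: [0.4782, -0.2439, 0.1638]
orientation: [0.116, 3.129, -0.002]
force: [1.1, -0.9, 0.7]
opening: 0.001
grip_force: 0.0
```

```bash
python3 - <<'E'
from path import *
import h
snap('top','t8.png'); g=cv2.imread('pics/t8.png'); hsv=cv2.cvtColor(g,cv2.COLOR_BGR2HSV)
def A(p,z):
    c=viewer.camera_info('top'); d=h._m('top')@np.array([(p[0]-c['cx'])/c['fx'],(p[1]-c['cy'])/c['fy'],1.]); q=c['position']+d*(z-c['position'][2])/d[2]; return [(q[:2]-o)@u,(q[:2]-o)@v]
gr=g[...,2].astype(float)
sp=[];fo=[]
for r_ in range(197,248,2):
    x=gr[r_]
    # fore: first drop below 75 from left of 225
    c=next(i for i in range(228,260) if x[i]<80); fo.append(A((c-1+(x[c-1]-80)/(x[c-1]-x[c]),r_),.074))
    c=next(i for i in range(295,262,-1) if x[i]<105); sp.append(A((c+(105-x[c])/(x[c+1]-x[c]),r_),.06))
ra=[]
for r_ in list(range(186,193,2))+list(range(256,264,2)):   # rail inner edge: saturation jump rail(brown) -> step(light)
    x=hsv[r_,:,1].astype(float); s=np.diff(cv2.GaussianBlur(gr[r_][None],(0,0),1)[0])[228:245]; i=228+int(np.argmax(s)); ra.append(A((i+.5,r_),.064))
for n,a in(('fore',fo),('spine',sp),('rail',ra)):
    a=np.array(a); k=np.polyfit(a[:,1],a[:,0],1); print(n,'angle deg',round(np.rad2deg(np.arctan(k[0])),2),'X mid',round(k[1]*1000,1),'rms',round((a[:,0]-np.polyval(k,a[:,1])).std()*1000,2))
for l in('pile','paste_jar','stand','book'):
    for x in finder.outline_of('top',l)[:3]: print(l,round(x['score'],2),np.round(x['box'],1))
print(ctrl.read_state()['clock'])
E
```

```text
fore angle deg -0.22 X mid 138.8 rms 0.3
spine angle deg 0.09 X mid 21.1 rms 0.3
rail angle deg 5.14 X mid 146.0 rms 10.01
pile 0.95 [193.2 212.3  57.6  68.7]
paste_jar 0.58 [321.4 162.7  30.4  31.8]
stand 0.87 [272.9 223.6 100.7  95.1]
book 0.81 [374.4 269.7  22.   24.4]
book 0.77 [258.4 220.2  50.3  60.7]
book 0.65 [250.2 137.8  64.8  57.9]
16.5167
```

The book lies flush with the rail (spine at 21 mm, fore-edge at 139 mm, within 0.3° of the stand's axes). The pile and jar are where they were.

```bash
python3 -c "
from h import *
print(ctrl.sign_off())"
```

```text
the job is handed in; nothing more can be done
None
```

The job is handed in at about 16.5 s: the book lies front cover up on the upper step, square against the rear rail to within about 0.3°, and the camera shows the paste jar and the pile where they were.

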